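# Push a hot glass casting onto the narrow cooling bar

### The job

On the loading stand, swing the red stop arm fully open, then take the wooden paddle and use it to push the hot amber glass block off the steel plate, across the gap, so that it sits squarely on the narrow brick bar alone, its two ends overhanging the bar evenly. Then lay the paddle back across both bars of its blue rest, lengthwise and about centred, and leave the stop arm open. Never touch the hot glass with the hand or arm, do not let it tip or fall, and leave the other things on the bench where they are.

Things in the scene. Friction and masses are not known exactly. Their poses are not given: they have to be found in the camera images.
- glass: amber cast-glass block with an orange core, about 0.6 kg, 100 mm long (own x) x 64 mm wide (own y): a 34 mm high slab with a smaller step on top (80 x 46 mm), 46 mm high in all. Origin: centre of its underside. It starts lying on the steel plate, long side roughly along the push direction. It slides with ordinary friction.
- bar_top (a point): centre of the top face of the terracotta brick bar on the stand, 70 mm above the bench. The bar is 40 mm wide along this frame's x and 130 mm long along its y. Its x axis is the stand's push direction, from the plate to the bar; z up. The block belongs here, its own x along this x. Bar and plate tops are level.
- plate_edge (a point): middle of the steel plate's exit edge, at its top face, 70 mm above the bench; same axes as bar_top. The plate reaches from here 220 mm back (-x) and 65 mm to either side. The 40 mm gap, then the bar, lie on the +x side: bar_top is at x = 60 mm.
- stop_hinge (a point): upright hinge axis of the stop arm, 100 mm above the bench, at (-12, -78) mm in the plate_edge frame; same axes. Red hub of radius 13 mm.
- stop_peg (a point): middle of the top of the black upright peg (18 mm diameter) at the free end of the stop arm, 160 mm from the hinge axis, its top 135 mm above the bench (65 mm above the plate). It turns with the arm. The red arm, 10 mm thick and 16 mm high, lies 10 to 26 mm above the plate; the peg stands 39 mm clear above the arm.
- stop (a joint): stop arm angle, rad: 0 = across the plate, blocking it (arm along +y of plate_edge); grows to 1.65 (end stop) as the peg is swung outward, away from the plate, over gap and bar, until the arm points along +x beside the path. Open means above 1.4. Stiff hinge (about 0.12 N m): stays where it is left.
- paddle: light wooden paddle, 0.13 kg, 200 mm long along its own x. Origin: middle of its length, at its underside. Flat blade from x = 10 to 100 mm, 80 mm wide, 14 mm thick; square handle from x = -100 to 10 mm, 22 mm wide and 22 mm high; undersides flush. Grip the handle across y, from above, near x = -25 mm, between the two bars of the rest; push with the straight blade end at x = 100 mm.
- rest_top (a point): centre of the blue paddle rest, at the height of its two bars' tops, 60 mm above the bench. The bars (14 mm wide, 100 mm long along y) lie at x = -60 and +60 mm of this frame; below them is open down to an 8 mm base. The paddle starts across both, its x along this x, its origin near this point, and goes back there.
- tumbler: bystander, leave alone: green glass tumbler, 68 mm across, 85 mm tall, standing beyond the bar. Origin: centre of its underside.
- frit_jar: bystander, leave alone: closed jar, blue with white label and cap, 68 mm across, 100 mm tall, at the back. Origin: centre of its underside.
- vase: bystander, leave alone: white vase, 84 mm across, 110 mm tall, at the back. Origin: centre of its underside.
- brush: bystander, leave alone: bench brush lying flat at the right back. Origin: centre of its underside.
- wood_cup: bystander, leave alone: dark wooden cup, 76 mm across, 55 mm tall, near the robot base. Origin: centre of its underside.
- ring_mould: bystander, leave alone: dark steel ring, 96 mm across, 30 mm tall, near the robot base. Origin: centre of its underside.
- blue_block: bystander, leave alone: plain blue block, 80 x 60 x 40 mm, at the back. Origin: centre of its underside.

How it is judged:
By the outcome, as a careful person would: the job done as asked, in the order asked, and still so for the second after the job is handed in, with the robot touching nothing.
It also fails if it takes over 64 s, if anything falls off the work surface, if the arm or the gripper's body presses on something with over 40 N, if the wrist force passes 120 N, or if a joint passes its speed limit or range.

### The arm

A 6-joint arm with a two-finger parallel gripper is mounted at the origin on the work surface. World frame = base frame: x ahead of the robot, y to its left, z up, the work surface at z = 0. Lengths are in m, angles in rad, forces in N, time in s.
With the tool pointing down it reaches from about 0.35 to 0.775 m from the base axis. Payload 5.5 kg.
Tool frame: the origin (TCP) lies at the very end of the fingers, on their centre line; the grasp point (between the pads) lies 19 mm behind it; z points along the fingers, y is the line along which they close (so a half turn about z gives the same grasp; the last joint's range is limited). The gripper opens to 85 mm and grips with 20 to 120 N. Pads are 22 mm wide; open, the fingers measure 114 mm over their backs; the gripper's body (76 mm by 85 mm) begins 54 mm behind the grasp point. The pads swing forward as they close: fully open they stand 13 mm farther back than shut.
Start: joints at [1.089, 0.313, 0.046, 1.304, 0, 1.431], TCP at [0.193, 0.542, 0.231] pointing down, gripper open.
Joint ranges: [-2.76, 2.76], [-0.86, 1.69], [-1.03, 1.26], [-2.2, 2.34], [-1.47, 1.5], [-3.14, 3.14]. Speed limits (rad/s): [2.57, 2.57, 3.14, 3.14, 3.14, 3.14].

### API

Orientations are given as a unit quaternion [w, x, y, z].
In Python, from workcell import get_state, read_camera, hand_in gives the robot as it stands.
- The arm moves only by the tool send_rows, never from a script. Its argument "increments" is a list of rows, each an object of numbers: "dx", "dy", "dz": the shift along the world's x, y, z in units of 25 mm (1.0 is 25 mm); "roll": the turn about the world's z in units of 8 degrees (1.0 is 8 degrees); "claw": the opening, from -1 (shut) to 1 (fully open). In form: [{"dx": .., "dy": .., "dz": .., "roll": .., "claw": ..}, ...]. A call has exactly 5 rows; each row is the pose to reach, as a shift and turn from the pose commanded when the call began; what a row does not reach only later rows make up. A row lasts 1/8 s, in which the tool goes at most 62.5 mm and 10.7 degrees, less where a joint would pass 70% of its speed; a pose out of reach is approached as far as the arm can. A call with a gripper value outside its range is refused whole. The fingers move at their own pace and stop on an object; "grip_force" is the grip in N (left out, the last holds). Time passes only in rows, so rows that repeat a pose let the fingers close, or fill a call up. It gives the time, the measured TCP pose, the force, the opening and the grip force at its end, in the units of the state.
- get_state(): the state, without advancing time (a new reading comes with each control period).
- read_camera(name): name is "side" or "top"; returns a dict with "image" (384x512x3 uint8, blue, green, red), "fx", "fy", "cx", "cy" (pixels), "world_to_cam" (4x4, takes a point from world to camera coordinates). Camera axes: x right, y up, looking along -z (the intrinsics and any distortion apply to the point x, -y, -z); pixel columns grow to the right and rows downward; lengths in m; the calibration is good to about 2 mm. A picture is of the moment at which its call begins. There is no depth.
- hand_in(): hands the job in; it is judged then, once.
The state is a dict: "clock": time; "joint_pos": joint angles; "qvel": joint speeds; "tau": joint torques, N m; "tcp_pos": TCP position; "orientation": TCP orientation; "wrist_force": force on the tool from outside, world axes, zero at the start; "ft_torque": the same for the moment, N m; "finger_gap": finger opening in m; "grip_force": force on a finger pad.
Only numpy, scipy, OpenCV 4.12 (cv2) and the standard library are available. Lean on these libraries where they do the work, as an engineer would, in place of code of your own. Each camera call takes 0.05 s, during which the arm holds its last target. There are 200 camera calls.

## Working session

There is one attempt and no reset: what is moved stays moved. The work goes in short steps, Python scripts to look and compute and a tool call to move; the robot and the scene stay as the last step left them, time stands still between calls to the robot, and variables do not carry over. Pictures are saved under pics/ and viewed, at most 12 in all, crops included, and the job is handed in when it is done.

Besides the shell and the picture viewer there is one more tool, called after "Call:" as a command line: name --argument value ..., lists and objects as JSON in quotes. send_rows: Moves the arm, as the interface text tells. Its arguments: {"type":"object","properties":{"increments":{"type":"array","items":{"type":"object","properties":{"dx":{"type":"number"},"dy":{"type":"number"},"dz":{"type":"number"},"roll":{"type":"number"},"claw":{"type":"number"}}}},"grip_force":{"type":"number"}},"required":["increments"]}

```bash
mkdir -p pics; ls; python3 - <<'E'
from workcell import *
import cv2,numpy as np
for n in("side","top"):
    c=read_camera(n); cv2.imwrite(f"pics/{n}0.png",c["image"])
    print({k:(v if k!="world_to_cam" else np.round(v,4).tolist()) for k,v in c.items() if k!="image"})
s=get_state(); print(s)
E
```

```text
pics
{'fx': 369.0502097508102, 'fy': 369.0502097508102, 'cx': 258.81162987185024, 'cy': 188.5555151786957, 'world_to_cam': [[0.9391, -0.3436, 0.01, -0.5078], [0.2096, 0.5955, 0.7755, -0.2098], [-0.2725, -0.7262, 0.6312, -0.8691], [0.0, 0.0, 0.0, 1.0]]}
{'fx': 366.50691003885976, 'fy': 366.50691003885976, 'cx': 260.4597506537606, 'cy': 193.7938312726744, 'world_to_cam': [[-0.0213, -0.9998, 0.001, 0.0112], [0.9861, -0.0209, 0.1651, -0.5808], [-0.165, 0.0045, 0.9863, -1.0514], [0.0, 0.0, 0.0, 1.0]]}
{'clock': 0.1, 'joint_pos': array([1.08940848e+00, 3.13956291e-01, 4.51278393e-02, 1.30360230e+00,
       1.00384493e-05, 1.43120509e+00]), 'qvel': array([-0.00155489, -0.00162111,  0.00121349, -0.00080462,  0.00074374,
       -0.00016592]), 'tau': array([ 2.96879021e-03, -4.81724274e+01,  2.99244422e+01,  1.27804518e-02,
       -1.66027330e-04,  2.18551048e-05]), 'tcp_pos': array([0.19252515, 0.54134563, 0.23049482]), 'orientation': array([-2.54458203e-04,  1.70067584e-01,  9.85432062e-01, -7.76604172e-04]), 'wrist_force': array([ 0.35702123,  0.22857597, -0.59453943]), 'ft_torque': array([-0.00620878, -0.01268763,  0.03250887]), 'grip_force': 0.0, 'finger_gap': 0.08547946683506158}
```

View pics/top0.png

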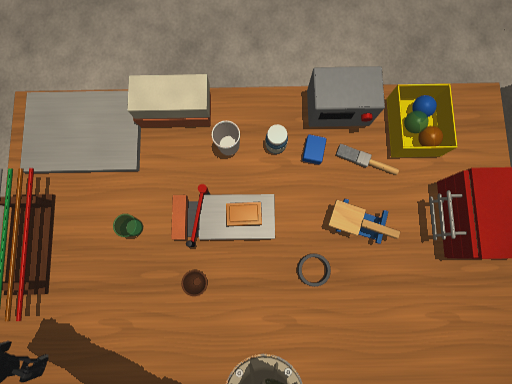

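View pics/side0.png

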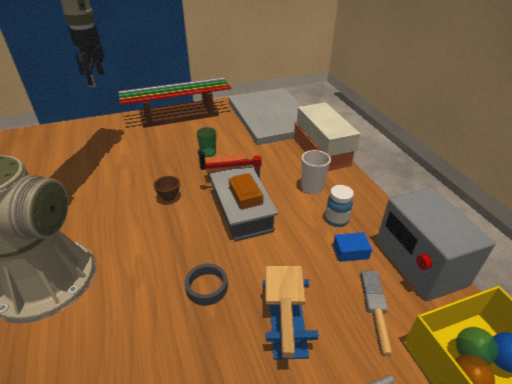

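The top view shows the stand at around (170–275, 185–245), with the red hub at (203,189) and the black peg at (191,243). The paddle on its blue rest is around (330–400, 200–240). The side view agrees. Next I measure with masks.

```bash
cat > h.py <<'E'
import cv2,numpy as np
from workcell import *
def cam(n):
    c=read_camera(n); c["W"]=np.array(c["world_to_cam"]); return c
def cast(c,uv,z):
    uv=np.atleast_2d(np.float64(uv)); R=c["W"][:3,:3]; o=-R.T@c["W"][:3,3]
    d=np.c_[(uv[:,0]-c["cx"])/c["fx"],-(uv[:,1]-c["cy"])/c["fy"],-np.ones(len(uv))]@R
    return o+d*((z-o[2])/d[:,2])[:,None]
def proj(c,p):
    p=np.atleast_2d(p)@c["W"][:3,:3].T+c["W"][:3,3]
    return np.c_[c["cx"]+c["fx"]*p[:,0]/-p[:,2],c["cy"]-c["fy"]*p[:,1]/-p[:,2]]
def mask(c,lo,hi,roi):
    h=cv2.cvtColor(c["image"],cv2.COLOR_BGR2HSV); m=cv2.inRange(h,np.array(lo),np.array(hi))
    o=np.zeros_like(m); x0,y0,x1,y1=roi; o[y0:y1,x0:x1]=m[y0:y1,x0:x1]; return o
def big(m):
    cs=cv2.findContours(m,cv2.RETR_EXTERNAL,cv2.CHAIN_APPROX_NONE)[0]
    return max(cs,key=cv2.contourArea)
E
python3 - <<'E'
from h import *
c=cam("top"); im=c["image"]
print("cam",-c["W"][:3,:3].T@c["W"][:3,3])
cv2.imwrite("pics/crop.png",np.vstack([cv2.resize(im[175:255,160:290],None,fx=5,fy=5,interpolation=0)[:,:650],
 cv2.resize(np.pad(im[195:245,320:410],((0,0),(0,0),(0,0))),(650,361-161),interpolation=0)]))
h=cv2.cvtColor(im,cv2.COLOR_BGR2HSV)
for n,(u,v) in dict(plate=(212,220),plate2=(268,220),bar=(179,225),glass=(245,208),glasscore=(245,214),blade=(345,215),handle=(380,230),rest=(380,215),table=(300,230),peg=(191,243),hub=(203,189),arm=(197,215),gside=(230,225)).items(): print(n,h[v,u])
E
```

```text
cam [0.39945588 0.00385743 1.13283212]
plate [ 19  36 177]
plate2 [ 21  36 193]
bar [ 10 180 195]
glass [ 14 169 204]
glasscore [ 15 162 208]
blade [ 17 144 215]
handle [ 17 145 201]
rest [ 14 179 171]
table [ 14 176 167]
peg [15 26 80]
hub [  2 221 171]
arm [  2 223 175]
gside [ 14 171 118]
```

View pics/crop.png

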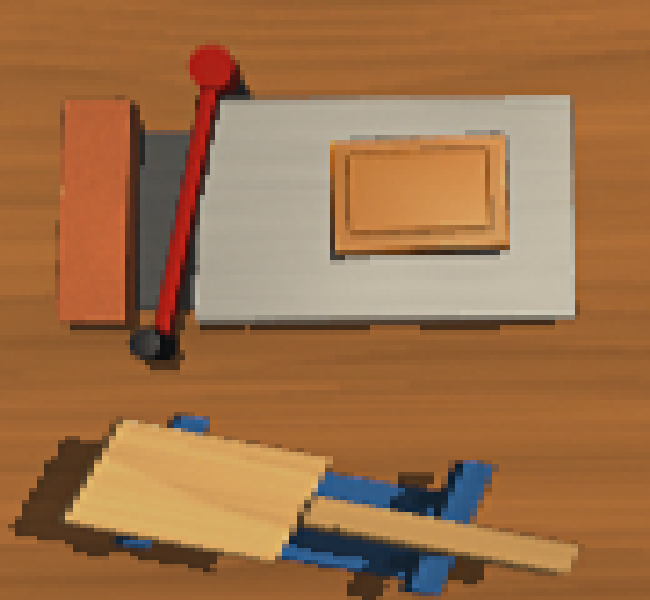

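The crop shows crisp edges: bar, plate, stop arm slightly open, glass about square to the plate, and paddle tilted on its rest. Now fitting the shapes.

```bash
cat > m.py <<'E'
from h import *
import sys
def rect(c,m,z,hull=True):
    p=cast(c,big(m)[:,0,:],z)[:,:2]*1000
    (x,y),(w,h),a=cv2.minAreaRect(p.astype(np.float32))
    if w<h: w,h,a=h,w,a+90
    a=(a+90)%180-90
    return np.round([x,y,w,h,a],1)
def cen(c,m,z):
    M=cv2.moments(m,True); return np.round(cast(c,[M["m10"]/M["m00"],M["m01"]/M["m00"]],z)[0]*1000,1), M["m00"]
if __name__=="__main__":
    c=cam("top")
    plate=mask(c,(0,0,140),(40,75,255),(196,190,280,244)); 
    print("plate",rect(c,plate,.07))
    bar=mask(c,(5,150,150),(12,255,255),(168,190,190,245)); print("bar",rect(c,bar,.07),cen(c,bar,.07))
    g=mask(c,(8,120,90),(25,255,255),(224,198,266,230)); print("glass@.034",rect(c,g,.104),cen(c,g,.104))
    red=mask(c,(0,200,90),(5,255,255),(186,180,215,250)); hub=red.copy(); hub[192:]=0
    print("hub",cen(c,hub,.10)); print("arm",rect(c,red,.091))
    peg=mask(c,(0,0,0),(180,120,100),(183,237,197,249)); print("peg",cen(c,peg,.135),rect(c,peg,.12))
    p=mask(c,(12,110,190),(22,162,255),(322,196,405,244)); b=p.copy(); b[:,366:]=0; h=p.copy(); h[:,:368]=0
    print("blade",rect(c,b,.074),cen(c,b,.074)); print("handle",rect(c,h,.082),cen(c,h,.082))
    bl=mask(c,(100,100,40),(125,255,255),(322,196,405,244)); 
    for k in cv2.findContours(bl,0,2)[0]: print("blue",cv2.boundingRect(k))
    vis=np.maximum.reduce([plate//4,bar,g,hub,peg,b,h//2,bl//3]); cv2.imwrite("pics/m.png",cv2.resize(vis[180:250,160:420],None,fx=3,fy=3,interpolation=0))
E
python3 m.py
```

```text
plate [513.9  69.4 217.3 128.6  88.8]
bar [516.  239.7 125.7  38.5  -1. ] (array([515.1, 239.6,  70. ]), 584.0)
glass@.034 [516.4  48.3  99.   64.3 -88.5] (array([516. ,  48.3, 104. ]), 798.0)
hub (array([593.2, 166.6, 100. ]), 60.0)
arm [524.2 176.8 165.4  24.2  -7.3]
peg (array([434.4, 192.2, 135. ]), 46.0) [435.  195.1  22.2  13.6  88.8]
blade [ 503.3 -250.4   87.5   77.4   69.2] (array([ 502.8, -251. ,   74. ]), 817.0)
handle [ 466.  -349.1   93.4   17.2   69.4] (array([ 465.9, -349.6,   82. ]), 195.0)
blue (336, 229, 5, 3)
blue (359, 227, 24, 16)
blue (364, 211, 24, 15)
blue (344, 199, 5, 4)
```

View pics/m.png

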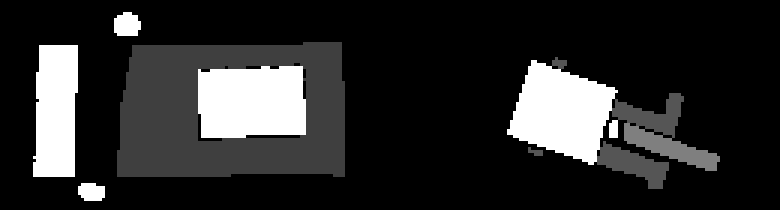

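Measurements agree with the given geometry: bar to plate centre is 170 mm, and the hinge–peg radius is 160.9 mm. The peg is at (434,192), with the stop at about 0.14 rad. I'm moving above the peg with the claw part open.

Call:
send_rows --increments '[{"dx": 9.68,"dy": -13.96,"dz": 0,"roll": 1.33,"claw": 0.0},{"dx": 9.68,"dy": -13.96,"dz": 0,"roll": 1.33,"claw": 0.0},{"dx": 9.68,"dy": -13.96,"dz": 0,"roll": 1.33,"claw": 0.0},{"dx": 9.68,"dy": -13.96,"dz": 0,"roll": 1.33,"claw": 0.0},{"dx": 9.68,"dy": -13.96,"dz": 0,"roll": 1.33,"claw": 0.0}]'

```text
clock: 0.82
tcp_pos: [0.37, 0.2857, 0.2314]
orientation: [0.0, 0.078, 0.997, 0.0]
wrist_force: [1.3, 0.9, 0.1]
finger_gap: 0.0428
grip_force: 0.0
```

Call:
send_rows --increments '[{"dx": 2.56,"dy": -3.7,"dz": 0,"roll": 0,"claw": -0.1},{"dx": 2.56,"dy": -3.7,"dz": 0,"roll": 0,"claw": -0.1},{"dx": 2.56,"dy": -3.7,"dz": -1.5,"roll": 0,"claw": -0.1},{"dx": 2.56,"dy": -3.7,"dz": -3.0,"roll": 0,"claw": -0.1},{"dx": 2.56,"dy": -3.7,"dz": -3.6,"roll": 0,"claw": -0.1}]'

```text
clock: 1.45
tcp_pos: [0.4317, 0.1942, 0.1393]
orientation: [-0.002, 0.078, 0.997, -0.001]
wrist_force: [-0.7, 0.5, 0.5]
finger_gap: 0.0385
grip_force: 0.0
```

```bash
python3 - <<'E'
from h import *
s=get_state();print(s["tcp_pos"],s["orientation"])
c=cam("side");im=c["image"]
cv2.imwrite("pics/s1.png",cv2.resize(im[90:240,150:330],None,fx=4,fy=4))
E
```

```text
[0.4317435  0.19421907 0.13929042] [-1.75908406e-03  7.82406956e-02  9.96932787e-01 -5.63102330e-04]
```

View pics/s1.png

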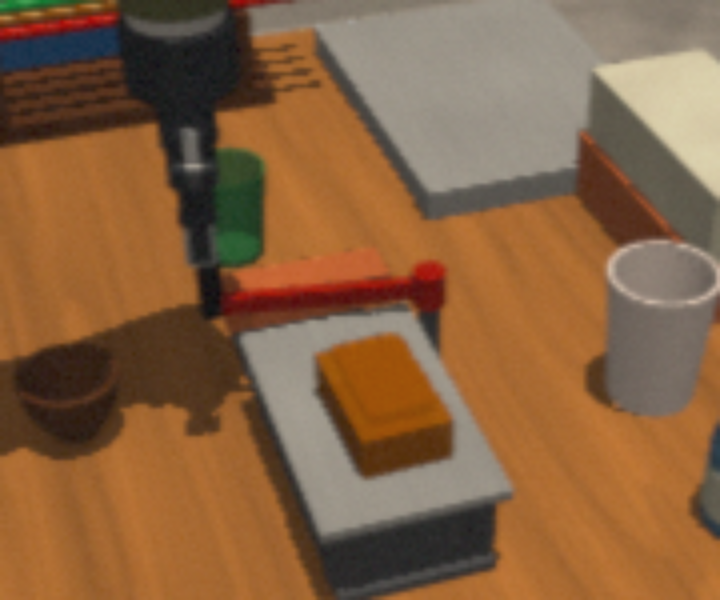

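The picture shows the gripper straddling just above the peg at about (205,290). I'll descend and close softly.

Call:
send_rows --increments '[{"dx": 0.08,"dy": -0.04,"dz": -0.8,"roll": 0,"claw": -0.1},{"dx": 0.08,"dy": -0.04,"dz": -1.4,"roll": 0,"claw": -0.1},{"dx": 0.08,"dy": -0.04,"dz": -1.4,"roll": 0,"claw": -0.4},{"dx": 0.08,"dy": -0.04,"dz": -1.4,"roll": 0,"claw": -0.6},{"dx": 0.08,"dy": -0.04,"dz": -1.4,"roll": 0,"claw": -0.6}]' --grip_force 20

```text
clock: 2.12
tcp_pos: [0.4352, 0.1942, 0.1068]
orientation: [0.0, 0.078, 0.997, 0.0]
wrist_force: [-0.9, 1.0, -2.6]
finger_gap: 0.0173
grip_force: 15.4
```

```bash
python3 - <<'E'
import numpy as np
from workcell import get_state
s=get_state();t=s["tcp_pos"][:2]*1000;print(s["tcp_pos"],s["grip_force"],s["finger_gap"],s["wrist_force"])
h=np.array([592.5,166.4]); r=160; a0=np.arctan2(192.2-h[1],434.4-h[0])
p0=h+r*np.array([np.cos(a0),np.sin(a0)])
for k in range(1,12):
    a=a0-np.radians(8*k); p=h+r*np.array([np.cos(a),np.sin(a)]); print(k,np.round((p-p0)/25,2),np.round(p),"stop",round(np.radians(8*k)+.142,2))
E
```

```text
[0.4351686  0.19416726 0.10675622] 15.358198285102844 0.017259292693900325 [-0.90446992  0.9588328  -2.57035347]
1 [0.2  0.87] [440. 214.] stop 0.28
2 [0.53 1.7 ] [448. 235.] stop 0.42
3 [0.97 2.48] [459. 254.] stop 0.56
4 [1.51 3.19] [472. 272.] stop 0.7
5 [2.14 3.82] [488. 288.] stop 0.84
6 [2.86 4.35] [506. 301.] stop 0.98
7 [3.64 4.78] [526. 312.] stop 1.12
8 [4.47 5.1 ] [546. 320.] stop 1.26
9 [5.34 5.3 ] [568. 325.] stop 1.4
10 [6.23 5.37] [590. 326.] stop 1.54
11 [7.13 5.32] [613. 325.] stop 1.68
```

Call:
send_rows --increments '[{"dx": 0.2,"dy": 0.87,"dz": 0,"roll": -1,"claw": -0.6},{"dx": 0.53,"dy": 1.7,"dz": 0,"roll": -2,"claw": -0.6},{"dx": 0.97,"dy": 2.48,"dz": 0,"roll": -3,"claw": -0.6},{"dx": 1.51,"dy": 3.19,"dz": 0,"roll": -4,"claw": -0.6},{"dx": 2.14,"dy": 3.82,"dz": 0,"roll": -5,"claw": -0.6}]'

```text
clock: 2.75
tcp_pos: [0.4903, 0.2889, 0.1068]
orientation: [0.002, 0.417, 0.909, -0.001]
wrist_force: [5.3, -6.8, -2.4]
finger_gap: 0.0175
grip_force: 15.4
```

Call:
send_rows --increments '[{"dx": 0.72,"dy": 0.53,"dz": 0,"roll": -1,"claw": -0.6},{"dx": 1.5,"dy": 0.96,"dz": 0,"roll": -2,"claw": -0.6},{"dx": 2.33,"dy": 1.28,"dz": 0,"roll": -3,"claw": -0.6},{"dx": 3.2,"dy": 1.48,"dz": 0,"roll": -4,"claw": -0.6},{"dx": 4.09,"dy": 1.55,"dz": 0,"roll": -5,"claw": -0.6}]'

```text
clock: 3.38
tcp_pos: [0.592, 0.3263, 0.1067]
orientation: [0.002, 0.703, 0.712, -0.001]
wrist_force: [-0.3, -8.5, 2.3]
finger_gap: 0.0175
grip_force: 15.8
```

Call:
send_rows --increments '[{"dx": 0.45,"dy": -0.02,"dz": 0,"roll": -0.5,"claw": -0.6},{"dx": 0.45,"dy": -0.02,"dz": 0,"roll": -0.5,"claw": -0.2},{"dx": 0.45,"dy": -0.02,"dz": 0,"roll": -0.5,"claw": -0.1},{"dx": 0.45,"dy": -0.02,"dz": 1.5,"roll": -0.5,"claw": -0.1},{"dx": 0.45,"dy": -0.02,"dz": 4,"roll": -0.5,"claw": -0.1}]'

```text
clock: 4.0
tcp_pos: [0.6, 0.3274, 0.2048]
orientation: [-0.001, 0.724, 0.689, -0.003]
wrist_force: [1.1, -0.0, 0.1]
finger_gap: 0.0384
grip_force: 0.0
```

```bash
python3 - <<'E'
from h import *
s=get_state();print(s["tcp_pos"],s["orientation"],s["joint_pos"])
c=cam("side");im=c["image"]
a=cv2.resize(im[90:240,150:330],None,fx=2.2,fy=2.2)
c=cam("top");b=cv2.resize(c["image"][120:270,130:290],None,fx=2.2,fy=2.2)
cv2.imwrite("pics/s2.png",np.hstack([a,b]))
E
```

```text
[0.59998472 0.32743599 0.2048065 ] [-0.00112539  0.72448239  0.68928743 -0.00261372] [3.82185473e-01 5.45936619e-01 3.36309434e-01 1.36685829e+00
 1.60785779e-04 2.00275988e+00]
```

View pics/s2.png

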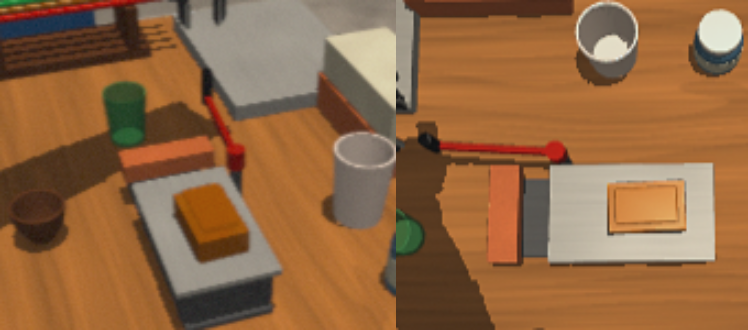

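The stop arm is open: in the top crop it points left from the hub at (556,152), and nothing else has moved. I'm going to the paddle handle now, with the grip point (x = −25) at about (475, −326) and a yaw change of −17.8°.

Call:
send_rows --increments '[{"dx": -5.01,"dy": -26.1,"dz": 0,"roll": -2.22,"claw": 0.3},{"dx": -5.01,"dy": -26.1,"dz": 0,"roll": -2.22,"claw": 0.3},{"dx": -5.01,"dy": -26.1,"dz": 0,"roll": -2.22,"claw": 0.3},{"dx": -5.01,"dy": -26.1,"dz": 0,"roll": -2.22,"claw": 0.3},{"dx": -5.01,"dy": -26.1,"dz": 0,"roll": -2.22,"claw": 0.3}]'

```text
clock: 4.72
tcp_pos: [0.5425, 0.0195, 0.2069]
orientation: [0.001, 0.822, 0.569, 0.001]
wrist_force: [1.2, -0.7, 0.5]
finger_gap: 0.0557
grip_force: 0.0
```

```bash
python3 - <<'E'
from m import *
s=get_state();print(s["tcp_pos"],s["orientation"])
# rest from side view is tough; use top: blue pixels of near bar and far bar ends at z=.06
c=cam("top")
bl=mask(c,(100,100,40),(125,255,255),(322,190,405,250))
n=bl.copy(); n[:,:374]=0; print("near bar+",rect(c,n,.06))
for r in((330,225,345,235),(340,196,352,205)):
    t=np.zeros_like(bl); t[r[1]:r[3],r[0]:r[2]]=bl[r[1]:r[3],r[0]:r[2]]; print(cen(c,t,.06))
v=cv2.cvtColor(c["image"],cv2.COLOR_BGR2HSV)[...,2]; t=np.where(bl>0,v,0)
print(t[208:244,370:392:1])
E
```

```text
[0.54254152 0.01953636 0.20687937] [5.88057220e-04 8.22102646e-01 5.69338560e-01 7.04871636e-04]
near bar+ [ 504.1 -351.7   41.7   34.2  -20. ]
(array([ 466.3, -225.5,   60. ]), 9.0)
(array([ 553.1, -253.7,   60. ]), 13.0)
[[  0   0   0   0   0   0   0   0   0   0   0   0   0   0   0   0   0   0
    0   0   0   0]
 [  0   0   0   0   0   0   0   0   0   0   0   0   0   0   0   0   0   0
    0   0   0   0]
 [  0   0   0   0   0   0   0   0   0   0   0   0   0   0   0   0   0   0
    0   0   0   0]
 [  0   0   0   0   0   0   0   0   0   0   0   0   0  46 139 139 121   0
    0   0   0   0]
 [  0   0   0   0   0   0   0   0   0   0   0   0   0  58 144 131 128 134
    0   0   0   0]
 [  0   0   0   0   0   0   0   0   0   0   0   0  44  75 139 130 126 130
    0   0   0   0]
 [  0   0   0   0   0   0   0   0   0   0   0   0  45 113 134 128 126   0
    0   0   0   0]
 [127   0   0   0   0   0   0   0   0   0   0   0  46 134 132 127 125   0
    0   0   0   0]
 [136 139 135 128   0   0   0   0   0   0   0   0  56 144 130 128 132   0
    0   0   0   0]
 [135 135 134 135 138 123  56  58   0   
[... 1771 characters left out ...]
1 130  81   0   0   0   0   0
    0   0   0   0]
 [ 56  63  62  60  53  53  41  62 148 133 129 133   0   0   0   0   0   0
    0   0   0   0]
 [  0   0  51  54  63 132  43  91 144 132 129 132   0   0   0   0   0   0
    0   0   0   0]
 [  0   0   0   0   0  87  42 123 139 131 129 110   0   0   0   0   0   0
    0   0   0   0]
 [  0   0   0   0   0   0  47 141 135 129 128   0   0   0   0   0   0   0
    0   0   0   0]
 [  0   0   0   0   0   0  64 150 136 131 134   0   0   0   0   0   0   0
    0   0   0   0]
 [  0   0   0   0   0   0  58 108 132 135 141   0   0   0   0   0   0   0
    0   0   0   0]
 [  0   0   0   0   0   0   0   0   0   0   0   0   0   0   0   0   0   0
    0   0   0   0]]
```

Call:
send_rows --increments '[{"dx": -2.71,"dy": -13.8,"dz": 0,"roll": 0,"claw": 0.3},{"dx": -2.71,"dy": -13.8,"dz": 0,"roll": 0,"claw": 0.3},{"dx": -2.71,"dy": -13.8,"dz": 0,"roll": 0,"claw": 0.3},{"dx": -2.71,"dy": -13.8,"dz": 0,"roll": 0,"claw": 0.3},{"dx": -2.71,"dy": -13.8,"dz": 0,"roll": 0,"claw": 0.3}]'

```text
clock: 5.4
tcp_pos: [0.4828, -0.2871, 0.2069]
orientation: [0.001, 0.822, 0.569, 0.0]
wrist_force: [0.9, 0.6, 0.1]
finger_gap: 0.0557
grip_force: 0.0
```

Call:
send_rows --increments '[{"dx": -0.32,"dy": -1.54,"dz": 0,"roll": 0,"claw": 0.3},{"dx": -0.32,"dy": -1.54,"dz": -1,"roll": 0,"claw": 0.3},{"dx": -0.32,"dy": -1.54,"dz": -2.5,"roll": 0,"claw": 0.3},{"dx": -0.32,"dy": -1.54,"dz": -3.5,"roll": 0,"claw": 0.3},{"dx": -0.32,"dy": -1.54,"dz": -3.5,"roll": 0,"claw": 0.3}]'

```text
clock: 6.02
tcp_pos: [0.474, -0.3226, 0.1171]
orientation: [-0.002, 0.822, 0.569, -0.0]
wrist_force: [-0.8, 0.3, -0.8]
finger_gap: 0.0558
grip_force: 0.0
```

Call:
send_rows --increments '[{"dx": 0.03,"dy": -0.12,"dz": -1.2,"roll": 0,"claw": 0.3},{"dx": 0.03,"dy": -0.12,"dz": -2.36,"roll": 0,"claw": 0.3},{"dx": 0.03,"dy": -0.12,"dz": -2.36,"roll": 0,"claw": 0.3},{"dx": 0.03,"dy": -0.12,"dz": -2.36,"roll": 0,"claw": -0.2},{"dx": 0.03,"dy": -0.12,"dz": -2.36,"roll": 0,"claw": -0.6}]' --grip_force 60

```text
clock: 6.65
tcp_pos: [0.4769, -0.3283, 0.0621]
orientation: [0.002, 0.823, 0.569, 0.0]
wrist_force: [-3.7, 4.8, 9.0]
finger_gap: 0.0208
grip_force: 59.6
```

Call:
send_rows --increments '[{"claw": -0.7},{"claw": -0.7},{"dz": 0.5,"claw": -0.7},{"dz": 1.2,"claw": -0.7},{"dz": 2,"claw": -0.7}]'

```text
schema error: expected keys dx, dy, dz, roll, claw
```

Call:
send_rows --increments '[{"dx": 0,"dy": 0,"dz": 0.2,"roll": 0,"claw": -0.7},{"dx": 0,"dy": 0,"dz": 0.2,"roll": 0,"claw": -0.7},{"dx": 0,"dy": 0,"dz": 0.7,"roll": 0,"claw": -0.7},{"dx": 0,"dy": 0,"dz": 1.4,"roll": 0,"claw": -0.7},{"dx": 0,"dy": 0,"dz": 2.0,"roll": 0,"claw": -0.7}]'

```text
clock: 7.28
tcp_pos: [0.476, -0.3276, 0.1111]
orientation: [0.0, 0.823, 0.569, 0.0]
wrist_force: [-0.2, 0.2, -2.0]
finger_gap: 0.0207
grip_force: 59.0
```

```bash
python3 - <<'E'
from h import *
s=get_state();print(s["tcp_pos"],s["wrist_force"],s["ft_torque"])
a=cv2.resize(cam("side")["image"][220:370,230:400],None,fx=2.3,fy=2.3)
b=cv2.resize(cam("top")["image"][160:310,310:480],None,fx=2.3,fy=2.3)
cv2.imwrite("pics/s3.png",np.hstack([a,b]))
E
```

```text
[ 0.47596266 -0.32757714  0.11107859] [-0.19188239  0.19603797 -2.0481164 ] [-0.00972029 -0.01738521  0.03493724]
```

View pics/s3.png

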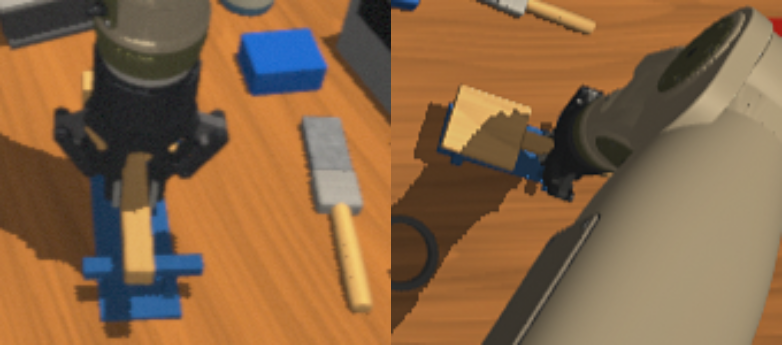

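The paddle is lifted cleanly and appears level, with the handle between the pads at (135,180). I'm carrying it behind the plate and turning it to the stand's direction.

Call:
send_rows --increments '[{"dx": 0.3,"dy": 1.5,"dz": 0.3,"roll": 0.6,"claw": -0.7},{"dx": 0.6,"dy": 3,"dz": 0.3,"roll": 1.2,"claw": -0.7},{"dx": 0.9,"dy": 4.6,"dz": 0.3,"roll": 1.9,"claw": -0.7},{"dx": 1.2,"dy": 6.1,"dz": 0.3,"roll": 2.46,"claw": -0.7},{"dx": 1.42,"dy": 7.22,"dz": 0.3,"roll": 2.46,"claw": -0.7}]'

```text
clock: 8.0
tcp_pos: [0.5112, -0.1452, 0.117]
orientation: [-0.0, 0.713, 0.701, -0.0]
wrist_force: [-0.2, 0.2, -1.2]
finger_gap: 0.0209
grip_force: 59.0
```

```bash
python3 - <<'E'
from m import *
s=get_state();print(s["tcp_pos"],s["orientation"],s["wrist_force"])
c=cam("top"); im=c["image"]
# rest, now unobstructed?
bl=mask(c,(100,100,40),(125,255,255),(322,190,405,250)); print("restblue",rect(c,bl,.06))
g=mask(c,(8,120,90),(25,255,255),(224,198,266,230)); print("glass",rect(c,g,.104))
cv2.imwrite("pics/s4.png",cv2.resize(im[170:260,160:400],None,fx=3.3,fy=3.3,interpolation=0))
E
```

```text
[ 0.51116908 -0.14519487  0.11701298] [-3.31307861e-04  7.12874682e-01  7.01291363e-01 -3.29592276e-05] [-0.15771033  0.19103182 -1.19043635]
restblue [ 477.  -345.    96.6   31.4  -18.2]
glass [516.4  48.3  99.   64.3 -88.5]
```

View pics/s4.png

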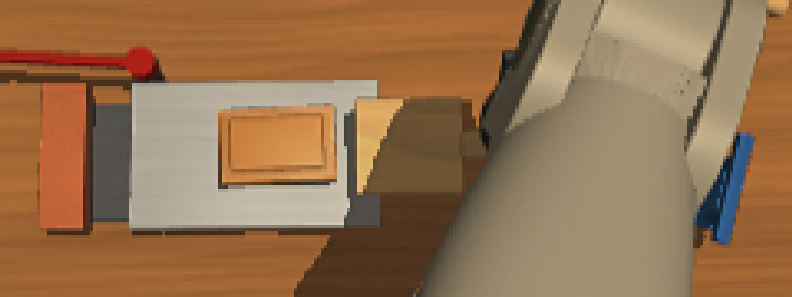

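The blade end (at about (355,145) in the crop) sits behind the glass and roughly centred on it. A quick numeric check before lowering.

```bash
python3 - <<'E'
from m import *
c=cam("top"); im=c["image"]; s=get_state(); z=s["tcp_pos"][2]-.002+.014
h=cv2.cvtColor(im,cv2.COLOR_BGR2HSV)
m=mask(c,(12,100,60),(24,165,255),(262,192,282,235)); m[:,280:]=0
k=big(m)[:,0,:]; x=k[:,0].min(); print("end col",x,np.bincount(k[:,0])[x:x+4])
e=k[k[:,0]<=x+1]; print(e[:,1].min(),e[:,1].max())
print(cast(c,[[x-.5,e[:,1].min()-.5],[x-.5,e[:,1].max()+.5]],z)*1000)
for v in(202,214,226): print(v,h[v,262:276].tolist())
E
```

```text
end col 266 [13 16  2  2]
200 228
[[551.09505366 -14.36872123 128.99333769]
 [470.94462418 -12.47648185 128.99333769]]
202 [[19, 34, 187], [19, 37, 187], [20, 38, 189], [20, 31, 188], [17, 115, 158], [18, 143, 224], [17, 143, 220], [17, 143, 216], [17, 143, 217], [17, 142, 217], [17, 142, 218], [17, 143, 219], [17, 142, 219], [17, 142, 219]]
214 [[21, 31, 198], [20, 36, 200], [21, 26, 68], [20, 21, 73], [18, 100, 94], [19, 136, 231], [18, 140, 222], [18, 139, 220], [18, 139, 220], [18, 139, 220], [18, 139, 222], [18, 140, 227], [18, 141, 152], [16, 134, 101]]
226 [[21, 37, 200], [20, 36, 203], [26, 25, 70], [25, 21, 74], [15, 68, 82], [20, 138, 233], [19, 138, 227], [19, 136, 152], [17, 134, 103], [17, 135, 108], [16, 136, 109], [16, 133, 109], [17, 135, 108], [16, 133, 109]]
```

Call:
send_rows --increments '[{"dx": 0,"dy": 0,"dz": -0.75,"roll": 0,"claw": -0.7},{"dx": 0,"dy": 0,"dz": -1.5,"roll": 0,"claw": -0.7},{"dx": 0,"dy": 0,"dz": -1.5,"roll": 0,"claw": -0.7},{"dx": 0,"dy": 0.15,"dz": -1.5,"roll": 0,"claw": -0.7},{"dx": 0,"dy": 0.3,"dz": -1.5,"roll": 0,"claw": -0.7}]'

```text
clock: 8.72
tcp_pos: [0.5119, -0.1396, 0.0806]
orientation: [0.001, 0.714, 0.701, 0.0]
wrist_force: [0.3, -0.3, -1.9]
finger_gap: 0.0206
grip_force: 59.0
```

Call:
send_rows --increments '[{"dx": 0,"dy": 0.15,"dz": 0,"roll": 0,"claw": -0.7},{"dx": 0,"dy": 0.3,"dz": 0,"roll": 0,"claw": -0.7},{"dx": 0.01,"dy": 0.5,"dz": 0,"roll": 0,"claw": -0.7},{"dx": 0.01,"dy": 0.7,"dz": 0,"roll": 0,"claw": -0.7},{"dx": 0.02,"dy": 1.0,"dz": 0,"roll": 0,"claw": -0.7}]'

```text
clock: 9.35
tcp_pos: [0.5122, -0.1149, 0.0801]
orientation: [0.001, 0.714, 0.7, -0.0]
wrist_force: [-0.7, -4.6, -0.9]
finger_gap: 0.0209
grip_force: 59.1
```

```bash
cat > g.py <<'E'
from m import *
s=get_state();print(s["tcp_pos"],s["wrist_force"])
c=cam("top")
g=mask(c,(8,145,90),(17,255,255),(174,198,266,230))
bar=mask(c,(5,150,150),(11,255,255),(160,190,190,245)); g[:,:190]&=~bar[:,:190]
k=cv2.findContours(cv2.morphologyEx(g,cv2.MORPH_OPEN,np.ones((3,3))),0,1)[0]
print("glass",rect(c,cv2.morphologyEx(g,cv2.MORPH_OPEN,np.ones((3,3))),.104))
# edge profile along centre row at slab height
h=cv2.cvtColor(c["image"],cv2.COLOR_BGR2HSV); a=h[203:225].mean(0)
cv2.imwrite("pics/g_%d.png"%(s["clock"]*100),cv2.resize(c["image"][175:255,160:300],None,fx=5,fy=5,interpolation=0))
E
python3 g.py
```

```text
[ 0.51224016 -0.11492079  0.08009743] [-0.65749369 -4.55889751 -0.94814689]
glass [518.1  62.5  99.3  62.4  88.8]
```

Contact was gentle and the glass has squared up (88.8°, matching the stand). I'm continuing the push with slight lateral drift.

Call:
send_rows --increments '[{"dx": 0,"dy": 0.35,"dz": 0,"roll": 0,"claw": -0.7},{"dx": -0.01,"dy": 0.75,"dz": 0,"roll": 0,"claw": -0.7},{"dx": -0.01,"dy": 1.15,"dz": 0,"roll": 0,"claw": -0.7},{"dx": -0.02,"dy": 1.55,"dz": 0,"roll": 0,"claw": -0.7},{"dx": -0.03,"dy": 2.0,"dz": 0,"roll": 0,"claw": -0.7}]'

```text
clock: 10.02
tcp_pos: [0.5111, -0.0638, 0.0799]
orientation: [0.0, 0.713, 0.701, 0.0]
wrist_force: [0.2, -4.6, -0.5]
finger_gap: 0.021
grip_force: 59.1
```

```bash
python3 g.py
```

```text
[ 0.51114214 -0.06379375  0.07989658] [ 0.21122395 -4.58670256 -0.46578306]
glass [517.8 114.6  96.8  59.5  88.8]
```

Call:
send_rows --increments '[{"dx": 0,"dy": 0.35,"dz": 0,"roll": 0,"claw": -0.7},{"dx": -0.01,"dy": 0.75,"dz": 0,"roll": 0,"claw": -0.7},{"dx": -0.01,"dy": 1.15,"dz": 0,"roll": 0,"claw": -0.7},{"dx": -0.02,"dy": 1.55,"dz": 0,"roll": 0,"claw": -0.7},{"dx": -0.03,"dy": 1.9,"dz": 0,"roll": 0,"claw": -0.7}]'

```text
clock: 10.7
tcp_pos: [0.5102, -0.0163, 0.0798]
orientation: [-0.0, 0.713, 0.701, -0.0]
wrist_force: [0.9, -5.1, 0.4]
finger_gap: 0.021
grip_force: 59.2
```

Call:
send_rows --increments '[{"dx": 0,"dy": 0.3,"dz": 0,"roll": 0,"claw": -0.7},{"dx": -0.01,"dy": 0.6,"dz": 0,"roll": 0,"claw": -0.7},{"dx": -0.01,"dy": 0.9,"dz": 0,"roll": 0,"claw": -0.7},{"dx": -0.02,"dy": 1.2,"dz": 0,"roll": 0,"claw": -0.7},{"dx": -0.02,"dy": 1.5,"dz": 0,"roll": 0,"claw": -0.7}]'

```text
clock: 11.32
tcp_pos: [0.5097, 0.0211, 0.0798]
orientation: [-0.0, 0.713, 0.701, -0.0]
wrist_force: [0.2, -5.1, 0.9]
finger_gap: 0.0209
grip_force: 59.1
```

```bash
python3 g.py; ls pics
```

```text
[0.50973297 0.02105188 0.07979195] [ 0.2374778  -5.14169193  0.85729137]
glass [518.2 197.8  94.9  62.3  88.8]
crop.png
g_1002.png
g_1132.png
g_935.png
m.png
s1.png
s2.png
s3.png
s4.png
side0.png
top0.png
```

Call:
send_rows --increments '[{"dx": 0,"dy": 0.25,"dz": 0,"roll": 0,"claw": -0.7},{"dx": -0.01,"dy": 0.5,"dz": 0,"roll": 0,"claw": -0.7},{"dx": -0.01,"dy": 0.75,"dz": 0,"roll": 0,"claw": -0.7},{"dx": -0.01,"dy": 1.0,"dz": 0,"roll": 0,"claw": -0.7},{"dx": -0.01,"dy": 1.2,"dz": 0,"roll": 0,"claw": -0.7}]'

```text
clock: 12.0
tcp_pos: [0.5095, 0.051, 0.0798]
orientation: [-0.0, 0.713, 0.701, -0.0]
wrist_force: [0.7, -5.1, -1.1]
finger_gap: 0.0208
grip_force: 59.1
```

```bash
python3 g.py; python3 - <<'E'
from h import *
c=cam("top"); im=c["image"]
cv2.imwrite("pics/s5.png",np.hstack([cv2.resize(im[180:250,150:230],None,fx=5.5,fy=5.5,interpolation=0),cv2.resize(cam("side")["image"][130:200,180:240],None,fx=5.5,fy=5.5)]))
h=cv2.cvtColor(im,cv2.COLOR_BGR2HSV)
for v in(210,216): print([tuple(map(int,h[v,u])) for u in range(160,176)],"\n",[tuple(map(int,h[v,u])) for u in range(194,214)])
print(proj(c,[[.518,.2896,.104],[.518,.1896,.104],[.515,.2596,.07],[.515,.2196,.07]]))
E
```

```text
[0.50951669 0.05101501 0.07979792] [ 0.68788837 -5.05753265 -1.09120373]
glass [5.159e+02 2.146e+02 6.370e+01 5.940e+01 5.000e-01]
[(14, 172, 159), (13, 169, 161), (14, 193, 135), (14, 208, 159), (14, 208, 159), (14, 219, 147), (14, 210, 159), (14, 210, 159), (14, 210, 159), (14, 208, 159), (14, 209, 161), (14, 208, 162), (14, 206, 162), (14, 206, 162), (14, 205, 164), (14, 205, 164)] 
 [(14, 189, 170), (14, 190, 166), (20, 68, 151), (19, 71, 184), (19, 72, 180), (18, 74, 180), (18, 73, 181), (20, 74, 180), (20, 74, 180), (19, 72, 180), (20, 71, 180), (19, 74, 183), (19, 73, 188), (19, 71, 90), (19, 73, 122), (19, 75, 126), (20, 73, 129), (18, 75, 133), (20, 76, 135), (19, 74, 138)]
[(14, 172, 159), (14, 172, 159), (14, 204, 144), (14, 209, 160), (14, 210, 141), (14, 211, 157), (14, 207, 158), (14, 210, 159), (14, 212, 160), (14, 207, 160), (14, 206, 161), (14, 205, 162), (14, 202, 163), (14, 202, 164), (14, 205, 164), (14, 201, 166)] 
 [(14, 189, 171), (13, 174, 132), (20, 67, 153), (19, 74, 166), (19, 75, 164), (19, 75, 164), (19, 75, 164), (19, 74, 165), (19, 74, 166), (19, 73, 146), (19, 76, 121), (20, 76, 118), (20, 75, 123), (19, 74, 128), (19, 74, 131), (20, 76, 134), (20, 74, 137), (19, 75, 139), (19, 75, 140), (20, 74, 142)]
[[157.82980446 214.69495536]
 [193.33154418 213.94560775]
 [171.34383142 216.7756941 ]
 [185.10405977 216.48485014]]
```

View pics/s5.png

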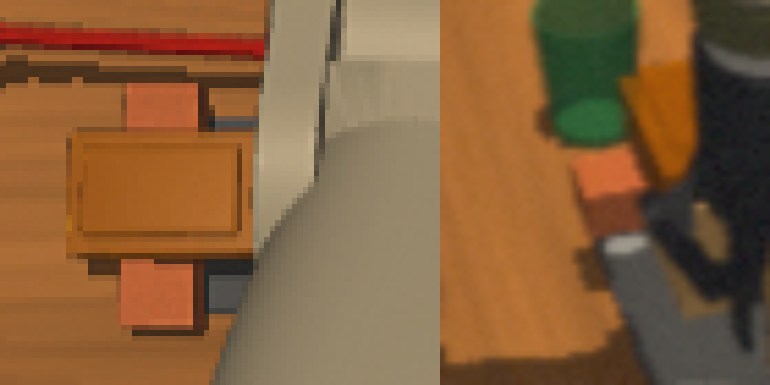

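The top crop shows the glass front edge at column ~161.7, so its centre is at y≈229. It needs about 10 mm more, slowly.

Call:
send_rows --increments '[{"dx": 0,"dy": 0.1,"dz": 0,"roll": 0,"claw": -0.7},{"dx": 0,"dy": 0.2,"dz": 0,"roll": 0,"claw": -0.7},{"dx": 0,"dy": 0.28,"dz": 0,"roll": 0,"claw": -0.7},{"dx": 0,"dy": 0.35,"dz": 0,"roll": 0,"claw": -0.7},{"dx": 0,"dy": 0.35,"dz": 0,"roll": 0,"claw": -0.7}]'

```text
clock: 12.78
tcp_pos: [0.5096, 0.0596, 0.0798]
orientation: [-0.0, 0.713, 0.701, 0.0]
wrist_force: [0.9, -3.8, -1.0]
finger_gap: 0.0206
grip_force: 59.1
```

```bash
cat > e.py <<'E'
from h import *
print(get_state()["tcp_pos"])
c=cam("top"); im=c["image"].astype(float)
# front edge of the glass (slab top height), two row bands; bar edges where free
def edge(rows,u0,u1,ch,sign):
    p=im[rows[0]:rows[1],u0:u1,ch].mean(0); p=cv2.GaussianBlur(p[None],(3,1),.7)[0]; d=sign*np.diff(p); k=int(np.clip(d.argmax(),1,len(d)-2))
    a,b,e=d[k-1:k+2]; return u0+k+.5+.5*(a-e)/(a-2*b+e+1e-9)
F=[]
for r in((207,211),(211,215),(215,219),(219,223)):
    u=edge(r,152,168,0,-1); F.append(cast(c,[u,sum(r)/2-.5],.104)[0,1]*1000); print("front",r,round(u,2),F[-1].round(1))
for r in((196,202),(230,236)):
    v=sum(r)/2-.5; a,b=edge(r,165,179,1,-1),edge(r,179,190,2,-1)
    print("bar",r,round(a,2),round(b,2),(cast(c,[[a,v],[b,v]],.07)[:,:2]*1000).round(1).tolist())
print("centre",np.mean(F)-50)
E
python3 e.py
```

```text
[0.509593   0.0595997  0.07981634]
front (207, 211) 159.0 286.7
front (211, 215) 158.57 287.7
front (215, 219) 158.56 287.4
front (219, 223) 158.56 287.1
bar (196, 202) 171.23 185.45 [[568.8, 260.9], [567.9, 219.3]]
bar (230, 236) 170.17 184.53 [[469.5, 262.1], [468.6, 220.7]]
centre 237.2453274352706
```

Call:
send_rows --increments '[{"dx": 0,"dy": 0.05,"dz": 0,"roll": 0,"claw": -0.7},{"dx": 0,"dy": 0.1,"dz": 0,"roll": 0,"claw": -0.7},{"dx": 0,"dy": 0.1,"dz": 0,"roll": 0,"claw": -0.7},{"dx": 0,"dy": -0.5,"dz": 0,"roll": 0,"claw": -0.7},{"dx": 0,"dy": -2.0,"dz": 0,"roll": 0,"claw": -0.7}]'

```text
clock: 13.45
tcp_pos: [0.5095, 0.01, 0.0797]
orientation: [-0.001, 0.712, 0.702, 0.001]
wrist_force: [1.0, -0.9, -1.9]
finger_gap: 0.0205
grip_force: 59.0
```

Call:
send_rows --increments '[{"dx": 0,"dy": -2.0,"dz": 0,"roll": 0,"claw": -0.7},{"dx": 0,"dy": -4,"dz": 0,"roll": 0,"claw": -0.7},{"dx": 0,"dy": -5,"dz": 0,"roll": 0,"claw": -0.7},{"dx": 0,"dy": -5,"dz": 0,"roll": 0,"claw": -0.7},{"dx": 0,"dy": -5,"dz": 0,"roll": 0,"claw": -0.7}]'

```text
clock: 14.08
tcp_pos: [0.5092, -0.1152, 0.0796]
orientation: [-0.001, 0.713, 0.701, 0.0]
wrist_force: [0.1, -0.2, -1.9]
finger_gap: 0.0208
grip_force: 59.0
```

```bash
python3 e.py; python3 - <<'E'
from m import *
c=cam("top"); im=c["image"].astype(float)
for r in((208,212),(212,216),(216,220)):
    p=im[r[0]:r[1],188:202].mean(0); print(np.round(p).astype(int).tolist())
print(proj(c,[[.517,.190,.104],[.517,.290,.104]]))
E
```

```text
[ 0.50921966 -0.11517778  0.07962751]
front (207, 211) 158.27 288.8
front (211, 215) 158.17 288.8
front (215, 219) 157.61 290.1
front (219, 223) 157.53 290.0
bar (196, 202) 171.24 185.45 [[568.8, 260.9], [567.9, 219.3]]
bar (230, 236) 170.18 184.54 [[469.5, 262.1], [468.6, 220.7]]
centre 239.41784541586196
[[42, 105, 177], [18, 68, 122], [40, 88, 144], [44, 102, 169], [44, 102, 170], [32, 95, 167], [15, 30, 51], [16, 38, 65], [54, 55, 54], [78, 82, 84], [74, 78, 81], [70, 76, 78], [161, 180, 189], [150, 166, 174]]
[[42, 105, 178], [19, 64, 117], [39, 87, 145], [45, 102, 170], [46, 103, 170], [30, 90, 158], [13, 34, 60], [14, 37, 64], [41, 41, 39], [80, 85, 87], [75, 80, 82], [78, 86, 89], [153, 171, 179], [150, 165, 174]]
[[43, 105, 176], [17, 62, 111], [46, 103, 169], [46, 103, 170], [46, 104, 172], [25, 81, 146], [15, 35, 62], [20, 37, 58], [40, 40, 38], [78, 84, 85], [73, 77, 81], [88, 97, 102], [154, 171, 179], [150, 168, 175]]
[[193.18642257 214.30158368]
 [157.67888463 215.05120845]]
```

The glass spans y≈189.3–289.4, so its centre is at 239.3 against the bar centre at ~239.6–240.5: even within about 1 mm and square. I'm returning the paddle by reversing the path.

Call:
send_rows --increments '[{"dx": 0,"dy": -0.5,"dz": 1.2,"roll": 0,"claw": -0.7},{"dx": -0.3,"dy": -2.5,"dz": 2,"roll": -0.5,"claw": -0.7},{"dx": -0.6,"dy": -4.5,"dz": 2,"roll": -1.2,"claw": -0.7},{"dx": -0.95,"dy": -6.5,"dz": 2,"roll": -1.9,"claw": -0.7},{"dx": -1.32,"dy": -8.5,"dz": 2,"roll": -2.46,"claw": -0.7}]'

```text
clock: 14.8
tcp_pos: [0.4769, -0.3284, 0.13]
orientation: [0.0, 0.823, 0.568, 0.0]
wrist_force: [0.7, 0.3, -0.0]
finger_gap: 0.0211
grip_force: 59.2
```

```bash
python3 - <<'E'
from h import *
s=get_state();print(s["tcp_pos"],s["orientation"])
c=cam("side"); bl=mask(c,(100,110,40),(125,255,255),(240,260,330,375))
for k in cv2.findContours(bl,0,2)[0]:
    if cv2.contourArea(k)>8: print(cv2.boundingRect(k))
# expected bar ends if rest frame = original paddle frame
d=np.array([.3535,.9354]);n=np.array([-d[1],d[0]]);o=np.array([.4835,-.3022])
P=[[*(o+s_*d*.06+t*n*.05),.06] for s_ in(-1,1) for t in(-1,1)]
print(proj(c,P).round(1)); 
a=cv2.resize(c["image"][230:370,230:340],None,fx=4,fy=4)
for u in proj(c,P): cv2.circle(a,tuple(int(t) for t in (u-[230,230])*4),4,(0,0,255),1)
cv2.imwrite("pics/s6.png",a)
E
```

```text
[ 0.47687187 -0.32836671  0.12998   ] [7.68750582e-05 8.22767658e-01 5.68377753e-01 3.23880850e-04]
(266, 290, 52, 69)
[[311.8 337.1]
 [258.8 336.3]
 [306.1 284.2]
 [259.4 283.5]]
```

View pics/s6.png

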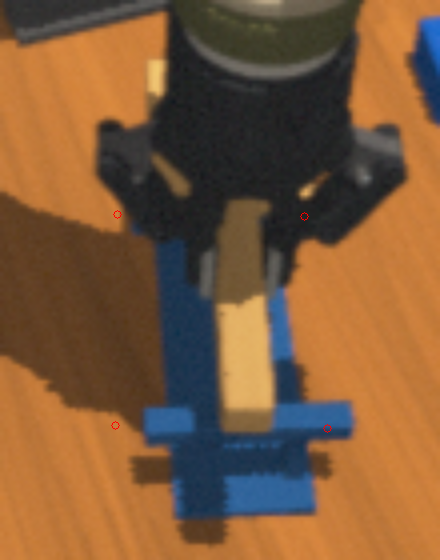

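The side crop shows the near rest bar at (145–352, ~412), displaced to the right of my red predictions. So the paddle originally lay off the rest's centre, and I'll compute the true rest centre.

```bash
python3 - <<'E'
from h import *
c=cam("side"); print("side near ends",(cast(c,[[266.7,332.8],[317.5,331.7]],.06)*1000).round(1).tolist())
t=cam("top"); print("top near ends",(cast(t,[[385.6,210.7],[378.7,242.4]],.06)*1000).round(1).tolist(), "far stub px 344-349,199-203 / 336-341,229-232",(cast(t,[[346.5,198.7],[338.5,231.8]],.06)*1000).round(1).tolist())
E
```

```text
side near ends [[432.0, -339.1, 60.0], [524.2, -369.9, 60.0]]
top near ends [[520.7, -368.6, 60.0], [428.6, -341.4, 60.0]] far stub px 344-349,199-203 / 336-341,229-232 [[558.8, -255.5, 60.0], [461.7, -226.3, 60.0]]
```

Call:
send_rows --increments '[{"dx": 0.34,"dy": 0.2,"dz": 0,"roll": 0.4,"claw": -0.7},{"dx": 0.34,"dy": 0.2,"dz": -1,"roll": 0.4,"claw": -0.7},{"dx": 0.34,"dy": 0.2,"dz": -2,"roll": 0.4,"claw": -0.7},{"dx": 0.34,"dy": 0.2,"dz": -2.5,"roll": 0.4,"claw": -0.7},{"dx": 0.34,"dy": 0.2,"dz": -2.7,"roll": 0.4,"claw": -0.7}]'

```text
clock: 15.58
tcp_pos: [0.485, -0.3215, 0.062]
orientation: [-0.001, 0.806, 0.592, 0.0]
wrist_force: [-9.0, 10.2, 30.6]
finger_gap: 0.0203
grip_force: 63.5
```

Call:
send_rows --increments '[{"dx": 0,"dy": 0,"dz": 0.1,"roll": 0,"claw": -0.7},{"dx": 0,"dy": 0,"dz": 0.1,"roll": 0,"claw": -0.7},{"dx": 0,"dy": 0,"dz": 0.1,"roll": 0,"claw": -0.7},{"dx": 0,"dy": 0,"dz": 0.1,"roll": 0,"claw": -0.7},{"dx": 0,"dy": 0,"dz": 0.1,"roll": 0,"claw": -0.7}]'

```text
clock: 16.2
tcp_pos: [0.485, -0.3232, 0.0649]
orientation: [0.0, 0.807, 0.591, 0.0]
wrist_force: [-0.5, 0.9, -1.7]
finger_gap: 0.0209
grip_force: 59.0
```

Call:
send_rows --increments '[{"dx": 0,"dy": 0,"dz": -0.06,"roll": 0,"claw": -0.7},{"dx": 0,"dy": 0,"dz": -0.06,"roll": 0,"claw": -0.7},{"dx": 0,"dy": 0,"dz": -0.06,"roll": 0,"claw": -0.3},{"dx": 0,"dy": 0,"dz": -0.06,"roll": 0,"claw": 0.2},{"dx": 0,"dy": 0,"dz": -0.06,"roll": 0,"claw": 0.3}]'

```text
clock: 16.82
tcp_pos: [0.4852, -0.3233, 0.0635]
orientation: [0.0, 0.806, 0.591, 0.0]
wrist_force: [-0.1, -0.7, 0.3]
finger_gap: 0.0557
grip_force: 0.0
```

Call:
send_rows --increments '[{"dx": 0,"dy": 0,"dz": 0.5,"roll": 0,"claw": 0.3},{"dx": 0,"dy": 0,"dz": 1.5,"roll": 0,"claw": 0.3},{"dx": 0,"dy": 0,"dz": 3.5,"roll": 0,"claw": 0.3},{"dx": 0,"dy": 0,"dz": 5.5,"roll": 0,"claw": 0.3},{"dx": 0,"dy": 0,"dz": 7,"roll": 0,"claw": 0.3}]'

```text
clock: 17.45
tcp_pos: [0.4855, -0.3235, 0.2419]
orientation: [0.002, 0.806, 0.591, 0.0]
wrist_force: [0.0, -1.0, -0.9]
finger_gap: 0.0552
grip_force: 0.0
```

Call:
send_rows --increments '[{"dx": -1,"dy": -3,"dz": 2,"roll": 0,"claw": 0.3},{"dx": -3,"dy": -5,"dz": 2,"roll": 0,"claw": 0.3},{"dx": -4,"dy": -7,"dz": 2,"roll": 0,"claw": 0.3},{"dx": -4,"dy": -7,"dz": 2,"roll": 0,"claw": 0.3},{"dx": -4,"dy": -7,"dz": 2,"roll": 0,"claw": 0.3}]'

```text
clock: 18.08
tcp_pos: [0.3836, -0.5, 0.2889]
orientation: [0.0, 0.808, 0.59, -0.0]
wrist_force: [0.3, 0.5, 0.3]
finger_gap: 0.0555
grip_force: 0.0
```

```bash
python3 e.py; python3 - <<'E'
from m import *
s=get_state();print(s["tcp_pos"],s["wrist_force"])
c=cam("top"); im=c["image"]
p=mask(c,(12,110,190),(22,162,255),(322,190,405,248)); b=p.copy(); b[:,364:]=0; h=p.copy(); h[:,:368]=0
print("blade",rect(c,b,.074),cen(c,b,.074),"handle",rect(c,h,.082))
red=mask(c,(0,200,90),(5,255,255),(130,170,215,215)); print("arm",rect(c,red,.091))
S=cam("side")["image"]
print("rot tumbler etc"); cv2.imwrite("pics/s7.png",np.vstack([cv2.resize(im[130:290,110:420],(744,384)),cv2.resize(S[100:360,140:400],None,fx=.8,fy=.8)[:, :].repeat(1,0) if 0 else np.hstack([cv2.resize(S[230:370,230:350],(185,216)),cv2.resize(S[110:240,150:290],(233,216)),np.zeros((216,326,3),np.uint8)])]))
E
```

```text
[ 0.38364942 -0.49999916  0.28889958]
front (207, 211) 158.24 288.9
front (211, 215) 158.13 288.9
front (215, 219) 157.6 290.1
front (219, 223) 157.56 289.9
bar (196, 202) 171.23 185.45 [[568.8, 260.9], [567.9, 219.3]]
bar (230, 236) 170.17 184.54 [[469.5, 262.1], [468.6, 220.7]]
centre 239.46138995547392
[ 0.38448904 -0.49865551  0.28885087] [ 0.20435591 -0.89664838  0.2011046 ]
blade [ 508.3 -243.8   87.6   77.8   73.1] (array([ 507.7, -244.8,   74. ]), 827.0) handle [ 476.6 -348.3   86.9   18.6   73.3]
arm [595.8 237.1 162.4  23.5  88.8]
rot tumbler etc
```

View pics/s7.png

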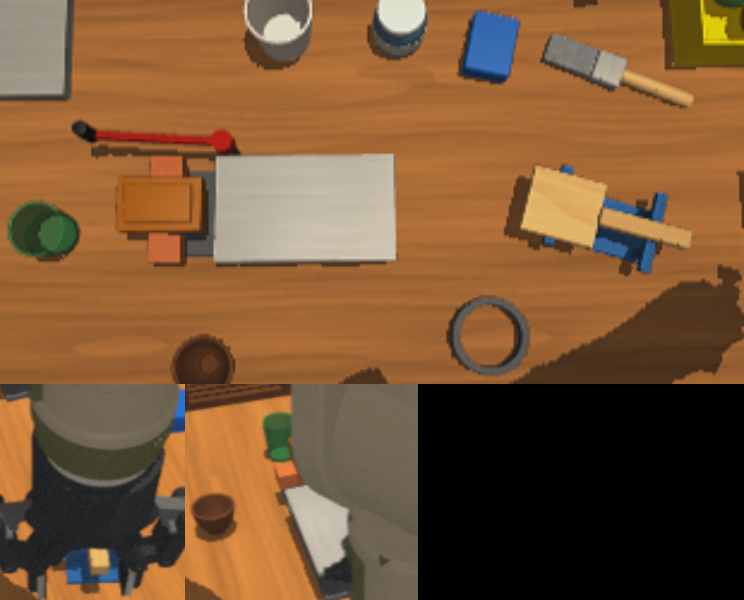

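The final view shows the glass centred across the bar (118–207 against 149–184), the paddle centred and aligned on both rest bars, the stop arm open, and the bystanders in place. Handing in.

```bash
python3 -c "
from workcell import hand_in; print(hand_in())"
```

```text
the job is handed in; nothing more can be done
None
```

I handed the job in at about 18 s on the clock: the stop arm is open, the glass sits square on the brick bar alone with its overhang even to about 1 mm, and the paddle is back centred on its rest; the highest wrist force I read was about 33 N, briefly, while setting the paddle down.

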